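Clamp a turning tool with the click-stop thumbscrew

ROBOT

A 6-joint arm with a two-finger parallel gripper is mounted at the origin on the work surface. World frame = base frame: x ahead of the robot, y to its left, z up, the work surface at z = 0. Lengths are in m, angles in degrees, forces in N, time in s.
With the tool pointing down it reaches from about 0.3 to 0.75 m from the base axis. Payload 8.5 kg.
Tool frame: the origin (TCP) lies on the centre line of the jaws, within the pads' length; the fingertips stand env.finger_overhang ahead of it and the grasp point (between the pads) is the TCP (env.finger_overhang is the distance from the TCP to the fingertips, in m); z points along the fingers, x is the direction in which the jaws open and shut, and the axes are right-handed (so a half turn about z gives the same grasp; the last joint's range is limited). The gripper opens to 85 mm and grips with 20 to 120 N. Pads are 22 mm wide; open, the fingers measure 114 mm over their backs; the gripper's body (76 mm by 85 mm) begins 54 mm behind the grasp point. The pads swing forward as they close: fully open they stand 13 mm farther back than shut.
Start: joints at [-76.736, 21.807, 74.336, -0, 83.858, -12.336], TCP at [0.238, -0.496, 0.25] pointing down, gripper open.
Joint ranges: [-178.18, 178.18], [-50.72, 133.34], [12.68, 142.11], [-81.47, 261.47], [9.98, 163.14], [-165.26, 165.26]. Speed limits (degrees/s): [136.94, 136.94, 180, 180, 180, 180].

INTERFACE

Orientations are given as a 3x3 rotation matrix whose columns are the frame's x, y, z axes.
In Python, from rig import env gives the robot as it stands.
- The arm moves only by the tool arm_command, never from a script. Its argument "steps" is a list of rows, each an object with "delta_pos": the shift along the world's x, y, z in mm, a list of three; "dr": the turn, a rotation vector about the world's x, y, z in degrees, a list of three. In form: [{"delta_pos": [dx, dy, dz], "dr": [wx, wy, wz]}, ...]. A call has 1 to 20 rows; each row shifts and turns the commanded pose from where the row before left it; what a row does not reach is not made up. A row lasts 1/10 s, in which the tool goes at most 50 mm and 8.59 degrees, less where a joint would pass 70% of its speed; a pose out of reach is approached as far as the arm can. A call with a gripper value outside its range is refused whole. "grip" is the opening, from 0 (shut) to 1 (fully open), set as the call begins (left out, the last holds). The fingers move at their own pace and stop on an object; "squeeze" is the grip in N (left out, the last holds). Time passes only in rows, so rows that do not move let the fingers close. It gives the time, the measured TCP pose, the force and the opening at its end, in the units of the state.
- env.observe(): the state, without advancing time (a new reading comes with each control period).
- env.get_image(name): name is "scene" or "top" or "wrist"; returns the picture (480x640x3 uint8, blue, green, red); there is no depth.
- env.get_calibration(name): a dict with "fx", "fy", "cx", "cy" (pixels), "view" (4x4, takes a point from world to camera coordinates). Camera axes: x right, y up, looking along -z (the intrinsics and any distortion apply to the point x, -y, -z); pixel columns grow to the right and rows downward; lengths in m; the calibration is good to about 2 mm. A picture is of the moment at which its call begins: read the wrist's pose just before it. get_calibration takes no time and is no camera call; for the wrist camera it gives the pose at the moment of the call.
- env.close_job(): hands the job in, once; it reports no verdict.
The state is a dict: "time_s": time; "q": joint angles; "qvel": joint speeds; "joint_efforts": joint torques, N m; "position": TCP position; "tool_rot": TCP orientation; "ft_force": force on the tool from outside, world axes, zero at the start; "wrist_torque": the same for the moment, N m; "grip_width": finger opening in m.
Only numpy, scipy, OpenCV 4.12 (cv2) and the standard library are available. Lean on these libraries where they do the work, as an engineer would, in place of code of your own. Each camera call takes 0.05 s, during which the arm holds its last target. There are 200 camera calls.

TASK

Take the square-shank turning tool with the blue band and yellow insert, slide it butt first into the blue clamping block, flat on the slot floor and up against the brass stop until it is fully home, gently, without forcing it down or ramming the stop. Then turn the orange torque-limiting knob clockwise until it slips and clicks, and stop at the first or second click, before a third, leaving the tool home and clamped and the other things on the bench undisturbed.

Things in the scene. Friction and masses are not known exactly. Their poses are not given: they have to be found in the camera images.
- turning_tool: Steel turning tool, section 18 x 18 mm, 140 mm long, about 0.33 kg, lying on a 3 mm black mat. Origin: centre of its underside. +x points to the plain butt end (70 mm away), -x to the cutting tip; square shank from -56 to +70 mm, slimmer head with yellow insert beyond; blue band at -25 to -15 mm. z up. Grip across its width near x = -42 mm: that leaves room beside the knob when it is home.
- butt (a point): Centre of the lower edge of the turning tool's butt end (tool frame 70, 0, 0 mm); it rests against the stop when home.
- block: Blue clamping block fixed to the bench. Origin: at bench level under the knob's axis; z up. A slot runs along its x, its mouth at -x: the tool goes in along +x. Slot floor 30 mm above the bench, 22 mm wide, walls from x = -30 to +30 mm, bridge over them from 72 to 85 mm above the bench. When the tool is home its x and the block's x agree and its origin is at block x = -40 mm.
- mouth (a point): Centre of the slot floor at the walls' near end (block x = -30, z = 30 mm), axes as the block's. In front of it two steel lead-in guides, 20 mm high, flare out to about 34 mm wide at block x = -45 mm, and the floor goes on as a ledge to block x = -62 mm. The mouth is the open end; 2 mm play on each side of the tool between the walls.
- stop: Brass stop at the far end of the slot, part of the block (same origin and axes as block); its face is at block x = +30 mm. Do not ram it: keep the push below 15 N.
- slot_floor: Steel floor plate of the slot, part of the block (same origin and axes as block); top 30 mm above the bench. Do not force a held tool down on it (below 15 N). A brass foot under the bridge presses the tool down on it: it hangs 3 to 9 mm above the tool's top at the start, and sinks 2.4 mm per radian of clockwise turn (about 1.4 to 3.8 rad to touch, then half a radian to press).
- knob_grip (a point): On the vertical axis, at mid height, of the orange round knurled knob, 34 mm diameter, 30 mm high (top 15 mm, 128 mm above the bench); axes as the block's. Below it a dark collar, 50 mm diameter, its top 16 mm below this point. The knob turns in place, neither rising nor sinking. Clockwise from above tightens. Grip at any yaw, turn a stroke, regrasp; the screw stays where it is left.
- ratchet (a joint): Slip of the knob's drive on the collar, rad (let go, the white lines on knob and collar stand apart by it). 0 until it slips; clicks are passed at 0.26, 0.79, 1.31. The knob drives through a spring, 1 rad of wind-up per N m. Running free takes about 0.14 N m; it climbs once the foot bears on the tool, at about 0.25 N m the drive snaps over a click and the torque drops to almost nothing.
- boring_bar: Bystander: dark boring bar with a round neck, 150 mm long, on the mat. Leave alone.
- parting_tool: Bystander: dark shank with a thin aluminium-coloured blade, 130 mm long, on the mat. Leave alone.
- brush: Bystander: brush lying on the bench. Leave alone.
- chuck_key: Bystander: T-handled chuck key lying on the bench. Leave alone.
- chuck_jaw: Bystander: stepped dark steel chuck jaw, 60 x 22 x 44 mm. Leave alone.
- oil_bottle: Bystander: yellow oil bottle, 56 mm in diameter, 150 mm high. Leave alone.
- turned_bush: Bystander: stepped aluminium bush, 48 mm in diameter, 50 mm high. Leave alone.
Things that resemble listed ones, but are neither listed nor needed, are in the scene too. Of the things that look like the block, the middle-sized one is meant.

How it is judged:
By the outcome, as a careful person would: the job done as asked, in the order asked, and still so for the second after the job is handed in, with the robot touching nothing.
It also fails if it takes over 72 s, if anything falls off the work surface, if the arm or the gripper's body presses on something with over 40 N, if the wrist force passes 120 N, or if a joint passes its speed limit or range.

## Working session

There is one attempt and no reset: what is moved stays moved. The work goes in short steps, Python scripts to look and compute and a tool call to move; the robot and the scene stay as the last step left them, time stands still between calls to the robot, and variables do not carry over. Pictures are saved under pics/ and viewed, about 8 in all and at most 12, crops included, and the job is handed in when it is done.

Besides the shell and the picture viewer there is one more tool, called after "Emit:" in YAML: its name, and indented under it one key for each argument. arm_command: Moves the arm, as the interface text tells. Its arguments: {"type":"object","properties":{"steps":{"type":"array"},"grip":{"type":"number"},"squeeze":{"type":"number"}},"required":["steps"]}

```bash
ls; mkdir -p pics; cat > h.py <<'E'
import numpy as np, cv2
from rig import env
def ray(name,u,v,cal=None):
    c=cal or env.get_calibration(name); V=np.array(c["view"]); R=V[:3,:3]; o=-R.T@V[:3,3]
    d=np.array([(u-c["cx"])/c["fx"],-(v-c["cy"])/c["fy"],-1.]); return o,R.T@d
def onz(name,u,v,z,cal=None):
    o,d=ray(name,u,v,cal); return o+d*(z-o[2])/d[2]
def proj(name,p,cal=None):
    c=cal or env.get_calibration(name); V=np.array(c["view"]); q=V[:3,:3]@np.array(p)+V[:3,3]
    return np.array([c["cx"]+c["fx"]*q[0]/-q[2], c["cy"]+c["fy"]*(-q[1])/-q[2]])
E
python3 - <<'E'
from h import *
for n in("top","scene"):
    c=env.get_calibration(n); print(c); cv2.imwrite(f"pics/{n}0.png",env.get_image(n))
s=env.observe(); print(s["position"],s["ft_force"],s["time_s"],env.finger_overhang)
E
```

```text
pics
{'fx': 499.6126520912546, 'fy': 499.6126520912546, 'cx': 310.34104174932247, 'cy': 237.9321419964762, 'view': array([[-0.01377308, -0.999547  , -0.02676014,  0.06235699],
       [ 0.9860556 , -0.01801633,  0.16543809, -0.57588162],
       [-0.16584526, -0.02410839,  0.98585706, -0.96793255],
       [ 0.        ,  0.        ,  0.        ,  1.        ]])}
{'fx': 569.435668136579, 'fy': 569.435668136579, 'cx': 327.70827713062374, 'cy': 239.01713107985472, 'view': array([[ 0.46087023,  0.88730018, -0.01723418, -0.28163814],
       [-0.63870687,  0.34510668,  0.68771718,  0.300583  ],
       [ 0.61615921, -0.30594078,  0.72577411, -1.6548709 ],
       [ 0.        ,  0.        ,  0.        ,  1.        ]])}
[ 0.2375889  -0.49577637  0.2497877 ] [ 0.00902877 -0.70172731 -0.09632791] 0.1 0.019
```

View pics/top0.png

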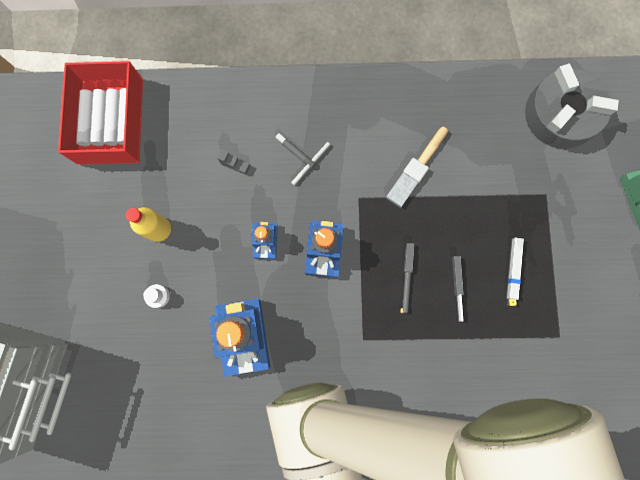

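View pics/scene0.png

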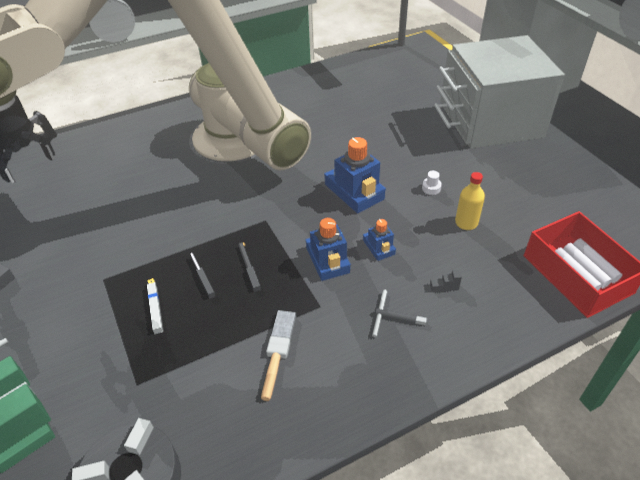

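The top view shows three blue blocks: small (264,240), medium (325,248) and large (238,337). The medium one is meant. The square tool with blue band and yellow insert is at (515,272); the boring bar (407,278) and the parting tool (459,288) are the dark ones. I'll measure it and confirm in an enlarged crop.

```bash
python3 - <<'E'
from h import *
im=cv2.imread("pics/top0.png"); sc=cv2.imread("pics/scene0.png")
def cc(m,minA=8):
    n,l,s,c=cv2.connectedComponentsWithStats(m.astype(np.uint8)); return [(s[i,4],c[i].round(1),s[i,:4]) for i in range(1,n) if s[i,4]>=minA],l
for n,I in(("top",im),("scene",sc)):
    h=cv2.cvtColor(I,cv2.COLOR_BGR2HSV)
    o=(h[...,0]>5)&(h[...,0]<16)&(h[...,1]>160)&(h[...,2]>120)
    print(n,"orange",cc(o,40)[0])
    y=(h[...,0]>18)&(h[...,0]<32)&(h[...,1]>90)&(h[...,2]>120)
    print(n,"yellow",cc(y,6)[0])
    b=(h[...,0]>100)&(h[...,0]<125)&(h[...,1]>130)
    print(n,"blue",cc(b,8)[0])
# tool
h=cv2.cvtColor(im,cv2.COLOR_BGR2HSV)
m=np.zeros(im.shape[:2],np.uint8); m[225:315,495:535]=((h[225:315,495:535,2]>90))
c=max(cv2.findContours(m,0,2)[0],key=cv2.contourArea)
r=cv2.minAreaRect(c); bp=cv2.boxPoints(r); print("tool rect",r,bp)
for p in bp: print(onz("top",*p,0.021))
a=cv2.resize(im[225:320,485:545],None,fx=6,fy=6,interpolation=cv2.INTER_CUBIC)
b=cv2.resize(im[210:290,295:350],None,fx=7,fy=7,interpolation=cv2.INTER_CUBIC)
H=max(a.shape[0],b.shape[0]); P=lambda x:cv2.copyMakeBorder(x,0,H-x.shape[0],0,6,0)
cv2.imwrite("pics/crop.png",np.hstack([P(a),P(b)]))
E
```

```text
top orange [(np.int32(50), array([326. , 243.2]), array([316, 233,  18,  15], dtype=int32)), (np.int32(76), array([239.2, 332.6]), array([232, 322,  12,  24], dtype=int32))]
top yellow [(np.int32(7), array([435.6, 144. ]), array([434, 141,   4,   7], dtype=int32)), (np.int32(888), array([151.7, 225.4]), array([130, 207,  41,  35], dtype=int32)), (np.int32(50), array([326.6, 223.1]), array([321, 221,  12,   5], dtype=int32)), (np.int32(21), array([264., 223.]), array([261, 222,   7,   3], dtype=int32)), (np.int32(34), array([258.1, 231.7]), array([256, 228,   6,   9], dtype=int32)), (np.int32(7), array([262. , 234.7]), array([261, 233,   3,   4], dtype=int32)), (np.int32(48), array([512.3, 301.9]), array([509, 299,   8,   7], dtype=int32)), (np.int32(129), array([234.2, 307.7]), array([226, 303,  18,  10], dtype=int32)), (np.int32(10), array([401.5, 310. ]), array([401, 308,   2,   5], dtype=int32)), (np.int32(370), array([227.8, 333.4]), array([217, 323,  23,  23], dtype=int32))]
top blue [(np.int32(769), array([323.8, 251.2]), array([305, 221,  39,  56], dtype=int32)), (np.int32(366
[... 2201 characters left out ...]
   7], dtype=int32)), (np.int32(9), array([320.7, 257.8]), array([320, 256,   3,   5], dtype=int32)), (np.int32(71), array([344.7, 263.4]), array([341, 258,   9,  12], dtype=int32)), (np.int32(146), array([326.9, 271.6]), array([315, 263,  28,  16], dtype=int32)), (np.int32(22), array([152.1, 294.8]), array([148, 293,   9,   5], dtype=int32))]
tool rect ((514.3893432617188, 271.1416931152344), (13.11317253112793, 68.33309173583984), 4.289153099060059) [[505.29578 304.7222 ]
 [510.40643 236.58046]
 [523.4829  237.56119]
 [518.37225 305.70294]]
[ 0.43716552 -0.33910086  0.021     ]
[ 0.57675399 -0.36044472  0.021     ]
[ 0.57420853 -0.38703626  0.021     ]
[ 0.43481606 -0.36513243  0.021     ]
```

View pics/crop.png

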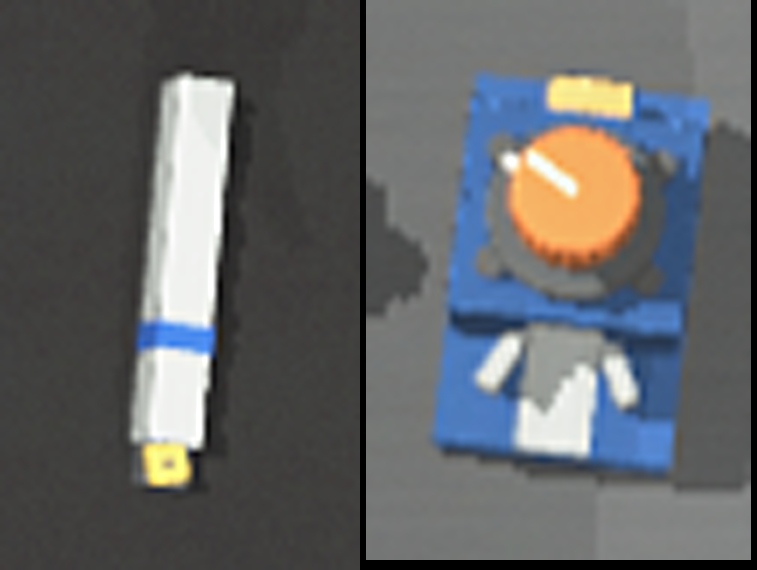

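The crop confirms both: the left is a white square shank with blue band (514,281) and yellow insert (512,302). The right is the medium block, with orange knob (about 324,238), brass stop at the top and mouth at the bottom.

```bash
python3 - <<'E'
from h import *
s=env.observe(); print(np.round(s["tool_rot"],3))
c=env.get_calibration("wrist"); V=c["view"]; R=V[:3,:3]; o=-R.T@V[:3,3]
T=np.array(s["tool_rot"]); print("cam in tool",T.T@(o-s["position"]), "look",T.T@(-R[2]),"up",T.T@R[1],c["fx"],c["cx"],c["cy"])
C=lambda x,y:(485+(x+.5)/6-.5,225+(y+.5)/6-.5)
B=lambda x,y:(295+(x-366+.5)/7-.5,210+(y+.5)/7-.5)
P=[onz("top",*C(*p),.021) for p in((183,75),(235,80),(205,445),(152,440))]
print(np.round(P,4)); a=(P[0]+P[1]-P[2]-P[3]);print("yaw",np.degrees(np.arctan2(a[1],a[0])), np.linalg.norm(a[:2])/2)
k=onz("top",*B(576,185),.128);print("knob",k, onz("top",*B(510,190),.128)-onz("top",*B(640,190),.128))
# block base front edge? roof edges at z .085
q=[onz("top",*B(*p),.085) for p in((478,75),(710,100),(452,312),(683,330))]
print(np.round(q,4)); a=q[0]+q[1]-q[2]-q[3]; print("yaw",np.degrees(np.arctan2(a[1],a[0])))
q=[onz("top",*B(*p),.030) for p in((515,450),(590,457))]; print(np.round(q,4))
E
```

```text
[[ 0.432 -0.902 -0.   ]
 [-0.902 -0.432  0.001]
 [-0.001 -0.    -1.   ]]
cam in tool [ 0.00147215 -0.06563428 -0.12248047] look [-4.48210883e-04  2.61646309e-01  9.65163721e-01] up [-2.20306271e-04 -9.65163820e-01  2.61646234e-01] 388.23018369001784 326.0305865093851 241.38123921921317
[[ 0.5755 -0.3699  0.021 ]
 [ 0.5735 -0.3875  0.021 ]
 [ 0.4488 -0.367   0.021 ]
 [ 0.4507 -0.3494  0.021 ]]
yaw -9.326127095022434 0.12642481189206228
knob [0.56666924 0.02446917 0.128     ] [0.00063774 0.03477655 0.        ]
[[ 0.606   0.0513  0.085 ]
 [ 0.5976 -0.0138  0.085 ]
 [ 0.5388  0.0595  0.085 ]
 [ 0.5326 -0.0047  0.085 ]]
yaw -7.451245794639641
[[0.5052 0.0433 0.03  ]
 [0.5028 0.0214 0.03  ]]
```

The measurements check out: the shank is 126.4 × 17.7 mm, the knob 34.8 mm, and the ledge edge lies where the block frame predicts. Moving above the grip point.

Emit:
arm_command:
  steps:
    - {"delta_pos":[13.3,8,-5],"dr":[0,0,8.54]}
    - {"delta_pos":[13.3,8,-5],"dr":[0,0,8.54]}
    - {"delta_pos":[13.3,8,-5],"dr":[0,0,8.54]}
    - {"delta_pos":[13.3,8,-5],"dr":[0,0,8.54]}
    - {"delta_pos":[13.3,8,-5],"dr":[0,0,8.54]}
    - {"delta_pos":[13.3,8,-5],"dr":[0,0,8.54]}
    - {"delta_pos":[13.3,8,-5],"dr":[0,0,8.54]}
    - {"delta_pos":[13.3,8,-5],"dr":[0,0,8.54]}
    - {"delta_pos":[13.3,8,-5],"dr":[0,0,8.54]}
    - {"delta_pos":[13.3,8,-5],"dr":[0,0,8.54]}
    - {"delta_pos":[13.3,8,-5],"dr":[0,0,8.54]}
    - {"delta_pos":[13.3,8,-5],"dr":[0,0,8.54]}
    - {"delta_pos":[13.3,8,-5],"dr":[0,0,8.54]}
    - {"delta_pos":[13.3,8,-5],"dr":[0,0,8.54]}
    - {"delta_pos":[13.3,8,-5],"dr":[0,0,8.54]}
    - {"delta_pos":[13.3,8,-5],"dr":[0,0,8.54]}
    - {"delta_pos":[13.3,8,-5],"dr":[0,0,8.54]}
    - {"delta_pos":[0,0,0],"dr":[0,0,0]}
    - {"delta_pos":[0,0,0],"dr":[0,0,0]}
  grip: 1

```text
time_s: 2.0
position: [0.4635, -0.36, 0.1651]
tool_rot: [[0.164, 0.987, -0.001], [0.987, -0.164, 0.0], [0.0, -0.001, -1.0]]
ft_force: [-0.2, -0.6, 0.1]
grip_width: 0.0855
```

```bash
python3 - <<'E'
from h import *
s=env.observe(); T=np.array(s["tool_rot"]);print(np.round(s["position"],4),np.round(T,3),np.degrees(np.arctan2(T[1,0],T[0,0])),s["q"],s["ft_force"],s["time_s"])
c=env.get_calibration("wrist"); im=env.get_image("wrist"); np.save("c1.npy",c,allow_pickle=True)
cv2.imwrite("pics/w1.png",im)
E
```

```text
[ 0.4635 -0.36    0.1651] [[ 0.164  0.987 -0.001]
 [ 0.987 -0.164  0.   ]
 [ 0.    -0.001 -1.   ]] 80.58215572109233 [-4.93828535e+01  2.95687964e+01  7.60454751e+01 -1.40707004e-02
  7.44211684e+01 -1.29961230e+02] [-0.22960027 -0.58631117  0.12675543] 2.0
```

View pics/w1.png

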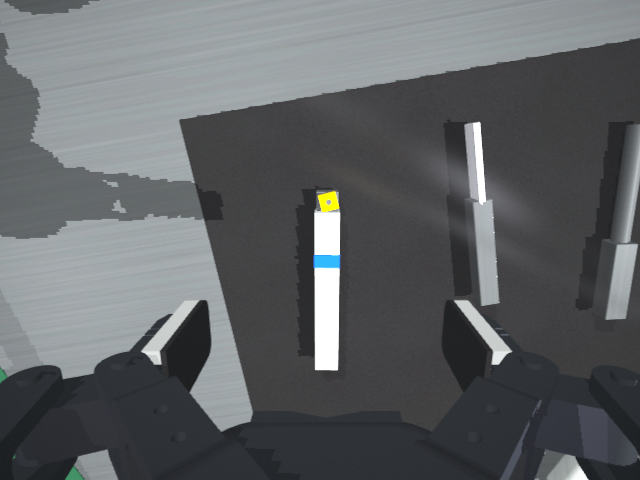

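The wrist view shows the tool upright, insert at (328,202), shank rows 211–370, columns 315–340. I'll compute its pose from there.

```bash
cat >> h.py <<'E'
def toolpose(im,cal,box,z=.021):
    x0,y0,x1,y1=box; h=cv2.cvtColor(im,cv2.COLOR_BGR2HSV)
    m=np.zeros(im.shape[:2],np.uint8); m[y0:y1,x0:x1]=(h[y0:y1,x0:x1,2]>190)
    c=max(cv2.findContours(m,0,2)[0],key=cv2.contourArea)[:,0]
    L=[];Rr=[]
    for r in range(c[:,1].min()+4,c[:,1].max()-3):
        k=np.where(m[r])[0]; L.append((k.min()-.5,r)); Rr.append((k.max()+.5,r))
    fit=lambda a:np.array([onz("wrist",*p,z,cal)[:2] for p in a])
    return fit(L),fit(Rr),[onz("wrist",(c[c[:,1]==v,0]).mean(),v+d,z,cal)[:2] for v,d in((c[:,1].min(),-.5),(c[:,1].max(),.5))]
E
python3 - <<'E'
from h import *
c=np.load("c1.npy",allow_pickle=True).item(); im=cv2.imread("pics/w1.png")
L,R,(t,b)=toolpose(im,c,(305,180,350,380))
for e in(L,R):
    p=np.polyfit(e[:,0],e[:,1],1); print("yaw",np.degrees(np.arctan(p[0])),"y at .464",np.polyval(p,.464))
print("tip end",t,"butt",b,np.linalg.norm(t-b))
E
```

```text
yaw -10.297011121624626 y at .464 -0.3693394438518355
yaw -9.221015915173629 y at .464 -0.3522287457824791
tip end [ 0.43471529 -0.35141187] butt [ 0.57176734 -0.3793597 ] 0.13987260687872954
```

Emit:
arm_command:
  steps:
    - {"delta_pos":[-0.5,-0.5,-20],"dr":[0,0,-0.3]}
    - {"delta_pos":[0,0,-25],"dr":[0,0,0]}
    - {"delta_pos":[0,0,-25],"dr":[0,0,0]}
    - {"delta_pos":[0,0,-25],"dr":[0,0,0]}
    - {"delta_pos":[0,0,-20],"dr":[0,0,0]}
    - {"delta_pos":[0,0,-15],"dr":[0,0,0]}
    - {"delta_pos":[0,0,-10],"dr":[0,0,0]}
    - {"delta_pos":[0,0,0],"dr":[0,0,0]}
    - {"delta_pos":[0,0,0],"dr":[0,0,0]}
  grip: 0.6

```text
time_s: 2.95
position: [0.4632, -0.361, 0.026]
tool_rot: [[0.167, 0.986, 0.001], [0.986, -0.167, -0.001], [-0.001, 0.001, -1.0]]
ft_force: [-0.3, -0.5, -0.1]
grip_width: 0.0516
```

Emit:
arm_command:
  steps:
    - {"delta_pos":[0,0,0],"dr":[0,0,0]}
    - {"delta_pos":[0,0,0],"dr":[0,0,0]}
    - {"delta_pos":[0,0,0],"dr":[0,0,0]}
    - {"delta_pos":[0,0,0],"dr":[0,0,0]}
    - {"delta_pos":[0,0,0],"dr":[0,0,0]}
    - {"delta_pos":[0,0,0],"dr":[0,0,0]}
    - {"delta_pos":[0,0,0],"dr":[0,0,0]}
    - {"delta_pos":[0,0,0],"dr":[0,0,0]}
  grip: 0
  squeeze: 60

```text
time_s: 3.75
position: [0.4635, -0.3607, 0.0263]
tool_rot: [[0.165, 0.986, 0.001], [0.986, -0.165, -0.001], [-0.001, 0.001, -1.0]]
ft_force: [-0.9, 0.3, 6.6]
grip_width: 0.0165
```

Emit:
arm_command:
  steps:
    - {"delta_pos":[0,0,4],"dr":[0,0,0]}
    - {"delta_pos":[0,0,8],"dr":[0,0,0]}
    - {"delta_pos":[0,0,16],"dr":[0,0,0]}
    - {"delta_pos":[0,0,24],"dr":[0,0,0]}
    - {"delta_pos":[0,0,24],"dr":[0,0,0]}
    - {"delta_pos":[0,0,16],"dr":[0,0,0]}
    - {"delta_pos":[0,0,8],"dr":[0,0,0]}
    - {"delta_pos":[0,0,0],"dr":[0,0,0]}
  squeeze: 100

```text
time_s: 4.55
position: [0.4633, -0.3606, 0.1261]
tool_rot: [[0.165, 0.986, 0.001], [0.986, -0.165, -0.001], [-0.001, 0.001, -1.0]]
ft_force: [-0.2, -0.0, -4.0]
grip_width: 0.0151
```

Emit:
arm_command:
  steps:
    - {"delta_pos":[-2,10,0],"dr":[0,0,0.1]}
    - {"delta_pos":[-4,20,0],"dr":[0,0,0.1]}
    - {"delta_pos":[-5,25,0],"dr":[0,0,0.1]}
    - {"delta_pos":[-5,25,0],"dr":[0,0,0.1]}
    - {"delta_pos":[-5,25,0],"dr":[0,0,0.1]}
    - {"delta_pos":[-5,25,0],"dr":[0,0,0.1]}
    - {"delta_pos":[-5,25,0],"dr":[0,0,0.1]}
    - {"delta_pos":[-5,25,0],"dr":[0,0,0.1]}
    - {"delta_pos":[-5,25,0],"dr":[0,0,0.1]}
    - {"delta_pos":[-5,25,0],"dr":[0,0,0.1]}
    - {"delta_pos":[-5,25,0],"dr":[0,0,0.1]}
    - {"delta_pos":[-5,25,0],"dr":[0,0,0.1]}
    - {"delta_pos":[-5,25,0],"dr":[0,0,0.1]}
    - {"delta_pos":[-5,25,0],"dr":[0,0,0.1]}
    - {"delta_pos":[-5,25,0],"dr":[0,0,0.1]}
    - {"delta_pos":[-5,25,0],"dr":[0,0,0.2]}
    - {"delta_pos":[-4,20,0],"dr":[0,0,0.2]}
    - {"delta_pos":[-2,10,0],"dr":[0,0,0.1]}
    - {"delta_pos":[0,0,0],"dr":[0,0,0]}
    - {"delta_pos":[0,0,0],"dr":[0,0,0]}

```text
time_s: 6.55
position: [0.3813, 0.0492, 0.1251]
tool_rot: [[0.131, 0.991, -0.0], [0.991, -0.131, -0.0], [-0.0, -0.0, -1.0]]
ft_force: [0.3, -0.8, -3.7]
grip_width: 0.0153
```

```bash
python3 - <<'E'
from h import *
s=env.observe(); print(np.round(s["position"],4),s["q"].round(1) if hasattr(s["q"],'round') else s["q"],s["ft_force"],s["time_s"])
c=env.get_calibration("wrist"); im=env.get_image("wrist"); np.save("c2.npy",c,allow_pickle=True)
cv2.imwrite("pics/w2.png",im); t=env.get_image("top"); cv2.imwrite("pics/t2.png",t)
a=cv2.resize(im,None,fx=.625,fy=.625,interpolation=cv2.INTER_AREA); b=cv2.resize(t[200:350,220:420],None,fx=2,fy=2,interpolation=cv2.INTER_CUBIC)
cv2.imwrite("pics/v2.png",np.hstack([a,b]))
E
```

```text
[0.3813 0.0492 0.1251] [-10.4  14.9 110.1  -0.   55.  -92.9] [ 0.28341564 -0.75763518 -3.65149205] 6.55
```

View pics/v2.png

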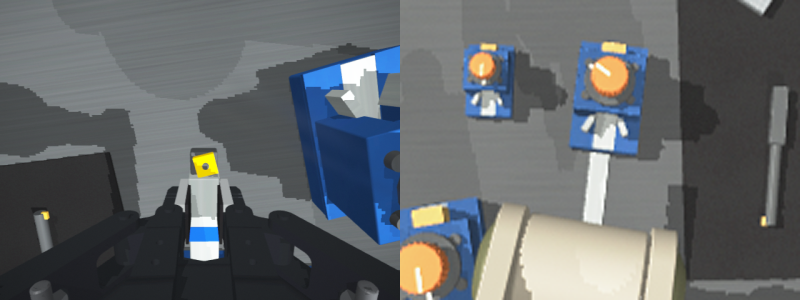

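```bash
python3 - <<'E'
from h import *
t=cv2.imread("pics/t2.png"); g=t.min(2).astype(float)
s=env.observe(); pos=s["position"]; z=pos[2]-.0233+.018
L=[];R=[]
for r in range(281,304):
    row=g[r,306:332]; k=np.where(row>170)[0]+306
    L.append(onz("top",k.min()-.5,r,z)); R.append(onz("top",k.max()+.5,r,z))
L=np.array(L);R=np.array(R); M=(L+R)/2
p=np.polyfit(M[:,0],M[:,1],1); print("yaw",np.degrees(np.arctan(p[0])),"width",np.linalg.norm((L-R)[:,:2],axis=1).mean())
u=np.array([np.cos(np.arctan(p[0])),p[0]*np.cos(np.arctan(p[0]))])
print("mid line y at TCP x+.112",np.polyval(p,pos[0]+.111), "TCP line", pos[1]-.111*np.tan(np.radians(7.5)))
# butt end: profile along the column of mid tool
for r in range(268,284): print(r,[int(v) for v in g[r,312:328]])
E
```

```text
yaw -7.213032867036503 width 0.017996436391395688
mid line y at TCP x+.112 0.03522977994831877 TCP line 0.03425224419151849
268 [78, 75, 74, 76, 128, 241, 239, 217, 177, 227, 240, 239, 238, 236, 237, 180]
269 [79, 75, 74, 81, 142, 238, 238, 237, 225, 241, 238, 239, 238, 236, 237, 127]
270 [78, 75, 73, 84, 150, 237, 237, 237, 238, 239, 238, 239, 237, 237, 238, 109]
271 [77, 75, 74, 91, 174, 237, 237, 237, 238, 239, 238, 238, 238, 236, 240, 113]
272 [76, 76, 74, 96, 190, 240, 238, 238, 240, 239, 239, 240, 237, 237, 239, 88]
273 [68, 69, 70, 87, 167, 228, 234, 235, 237, 243, 243, 243, 240, 240, 240, 67]
274 [57, 57, 55, 60, 102, 129, 150, 168, 174, 199, 205, 205, 210, 227, 217, 74]
275 [73, 74, 66, 63, 50, 49, 49, 45, 41, 56, 73, 73, 94, 127, 112, 63]
276 [110, 110, 121, 189, 215, 226, 160, 153, 147, 104, 81, 74, 56, 55, 57, 58]
277 [129, 128, 145, 229, 240, 243, 223, 223, 223, 207, 202, 208, 176, 75, 80, 77]
278 [126, 121, 140, 223, 235, 232, 231, 231, 234, 232, 233, 236, 198, 107, 111, 110]
279 [126, 121, 154, 245, 234, 230, 230, 230, 232, 230, 230, 230, 169, 124, 129, 126]
280 [126, 123, 157, 247, 233, 230, 229, 230, 232, 230, 229, 228, 143, 124, 127, 128]
281 [125, 120, 143, 239, 233, 230, 229, 230, 231, 229, 229, 228, 120, 126, 129, 128]
282 [124, 122, 160, 239, 233, 230, 230, 231, 232, 228, 231, 238, 112, 124, 125, 126]
283 [124, 128, 180, 238, 232, 230, 229, 230, 231, 228, 231, 242, 116, 124, 127, 126]
```

Emit:
arm_command:
  steps:
    - {"delta_pos":[0,-0.3,-10],"dr":[0,0,0.1]}
    - {"delta_pos":[0,-0.4,-20],"dr":[0,0,0.1]}
    - {"delta_pos":[0,-0.4,-20],"dr":[0,0,0]}
    - {"delta_pos":[0,0,-10],"dr":[0,0,0]}
    - {"delta_pos":[0,0,-5],"dr":[0,0,0]}
    - {"delta_pos":[0,0,0],"dr":[0,0,0]}
    - {"delta_pos":[0,0,0],"dr":[0,0,0]}

```text
time_s: 7.35
position: [0.3816, 0.0481, 0.0607]
tool_rot: [[0.128, 0.992, 0.001], [0.992, -0.128, -0.0], [-0.0, 0.001, -1.0]]
ft_force: [0.2, -0.3, -4.0]
grip_width: 0.0153
```

```bash
python3 - <<'E'
from h import *
s=env.observe(); pos=s["position"]; print(np.round(pos,4),s["ft_force"])
t=env.get_image("top"); cv2.imwrite("pics/t3.png",t); sc=env.get_image("scene"); cv2.imwrite("pics/s3.png",sc)
g=t.min(2).astype(float); z=pos[2]-.0233+.018
M=[];W=[]
for r in range(285,304):
    k=np.where(g[r,306:332]>175)[0]+306
    if len(k)<6: continue
    a,b=onz("top",k.min()-.5,r,z),onz("top",k.max()+.5,r,z); M.append((a+b)/2); W.append(np.linalg.norm((a-b)[:2]))
M=np.array(M);p=np.polyfit(M[:,0],M[:,1],1)
print("n",len(M),"yaw",np.degrees(np.arctan(p[0])),"w",np.mean(W),"y at .49",np.polyval(p,.49),"at TCP",np.polyval(p,pos[0]))
col=g[270:292,319]; print([int(v) for v in col])
for r in (276,278,280,282): print(r,"top",onz("top",319,r,z)[0],"bot",onz("top",319,r,z-.018)[0])
a=cv2.resize(t[210:310,280:360],None,fx=5,fy=5,interpolation=cv2.INTER_CUBIC); b=cv2.resize(sc[190:290,270:340],None,fx=5,fy=5,interpolation=cv2.INTER_CUBIC)
cv2.imwrite("pics/v3.png",np.hstack([a,b]))
E
```

```text
[0.3816 0.0481 0.0607] [ 0.2369797  -0.34012769 -4.02984398]
n 19 yaw -5.926807823387329 w 0.018059060814501243 y at .49 0.03555226991175195 at TCP 0.04680330356249176
[227, 226, 230, 224, 150, 44, 68, 72, 93, 216, 237, 232, 231, 232, 232, 232, 232, 231, 231, 231, 231, 232]
276 top 0.4983757154248014 bot 0.500006003197603
278 top 0.49438357667986205 bot 0.49594170403800303
280 top 0.4903967243193449 bot 0.4918827868175432
282 top 0.4864151478498634 bot 0.48782924085316254
```

View pics/v3.png

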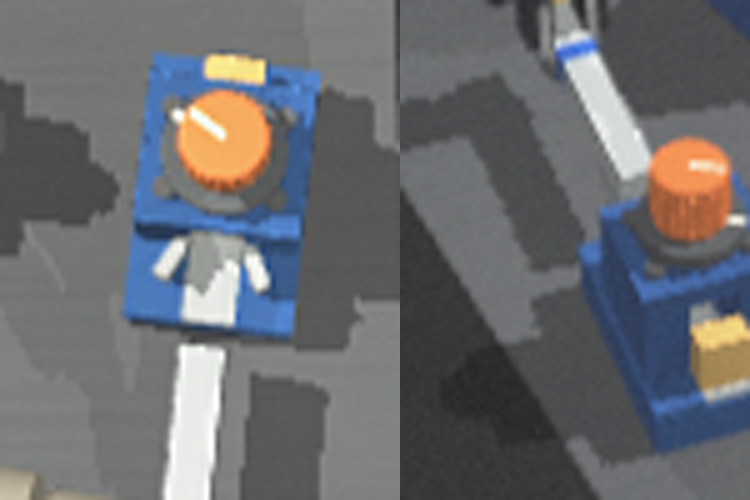

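The top view shows the tool lined up just short of the ledge and about 1.2 mm left of the slot line. I'll correct that and go in over the ledge.

Emit:
arm_command:
  steps:
    - {"delta_pos":[0,-0.6,-1.5],"dr":[0,0,0]}
    - {"delta_pos":[0,-0.6,-1.5],"dr":[0,0,0]}
    - {"delta_pos":[5,-0.64,0],"dr":[0,0,0]}
    - {"delta_pos":[5,-0.64,0],"dr":[0,0,0]}
    - {"delta_pos":[5,-0.64,0],"dr":[0,0,0]}
    - {"delta_pos":[5,-0.64,0],"dr":[0,0,0]}
    - {"delta_pos":[5,-0.64,0],"dr":[0,0,0]}
    - {"delta_pos":[3,-0.38,0],"dr":[0,0,0]}
    - {"delta_pos":[0,0,0],"dr":[0,0,0]}
    - {"delta_pos":[0,0,0],"dr":[0,0,0]}

```text
time_s: 8.45
position: [0.409, 0.0437, 0.0573]
tool_rot: [[0.127, 0.992, -0.0], [0.992, -0.127, 0.0], [-0.0, -0.0, -1.0]]
ft_force: [-0.1, -0.2, -3.6]
grip_width: 0.0155
```

Emit:
arm_command:
  steps:
    - {"delta_pos":[0,0,-1],"dr":[0,0,0]}
    - {"delta_pos":[0,0,-1],"dr":[0,0,0]}
    - {"delta_pos":[0,0,0],"dr":[0,0,0]}

```text
time_s: 8.75
position: [0.4091, 0.0437, 0.0552]
tool_rot: [[0.127, 0.992, -0.0], [0.992, -0.127, 0.0], [0.0, -0.0, -1.0]]
ft_force: [-0.5, -0.1, -4.4]
grip_width: 0.0154
```

Emit:
arm_command:
  steps:
    - {"delta_pos":[0,0,-0.5],"dr":[0,0,0]}
    - {"delta_pos":[0,0,-0.5],"dr":[0,0,0]}
    - {"delta_pos":[0,0,0],"dr":[0,0,0]}

```text
time_s: 9.05
position: [0.4092, 0.0436, 0.0543]
tool_rot: [[0.127, 0.992, -0.0], [0.992, -0.127, -0.0], [-0.0, -0.0, -1.0]]
ft_force: [0.5, -0.1, -4.1]
grip_width: 0.0152
```

```bash
python3 - <<'E'
from h import *
s=env.observe(); print(s["wrist_torque"],s["ft_force"])
t=env.get_image("top"); cv2.imwrite("pics/t4.png",t)
cv2.imwrite("pics/v4.png",cv2.resize(t[225:310,285:355],None,fx=7,fy=7,interpolation=cv2.INTER_CUBIC))
E
```

```text
[0.00654583 0.18996979 0.0169479 ] [ 0.46441266 -0.06698767 -4.0960339 ]
```

View pics/v4.png

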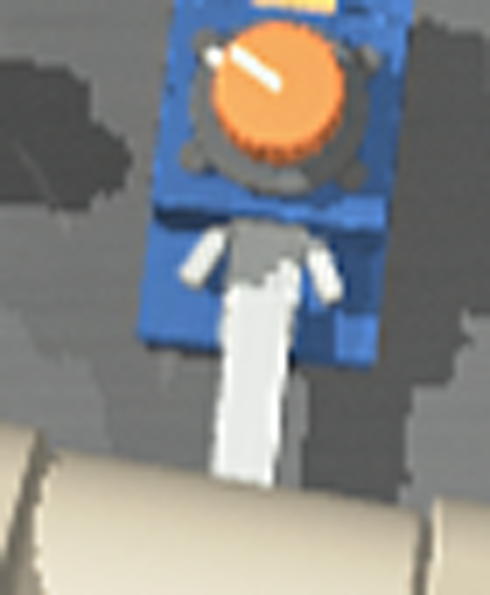

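The tool's butt, around (260,285) in the crop, is centred between the guides. I'll keep lowering to contact.

Emit:
arm_command:
  steps:
    - {"delta_pos":[0,0,-0.4],"dr":[0,0,0]}
    - {"delta_pos":[0,0,-0.4],"dr":[0,0,0]}
    - {"delta_pos":[0,0,0],"dr":[0,0,0]}

```text
time_s: 9.4
position: [0.4093, 0.0436, 0.0535]
tool_rot: [[0.127, 0.992, 0.0], [0.992, -0.127, -0.0], [-0.0, 0.0, -1.0]]
ft_force: [-0.7, -0.4, -2.8]
grip_width: 0.0153
```

Emit:
arm_command:
  steps:
    - {"delta_pos":[0,0,-0.4],"dr":[0,0,0]}
    - {"delta_pos":[0,0,0],"dr":[0,0,0]}

```text
time_s: 9.6
position: [0.4092, 0.0436, 0.0532]
tool_rot: [[0.127, 0.992, 0.0], [0.992, -0.127, -0.0], [-0.0, 0.0, -1.0]]
ft_force: [-0.5, -0.2, -1.7]
grip_width: 0.0154
```

Light contact came at the predicted height (0.0533 m), so the tool is level. Sliding in.

Emit:
arm_command:
  steps:
    - {"delta_pos":[3,-0.38,0],"dr":[0,0,0]}
    - {"delta_pos":[3,-0.38,0],"dr":[0,0,0]}
    - {"delta_pos":[3,-0.38,0],"dr":[0,0,0]}
    - {"delta_pos":[3,-0.38,0],"dr":[0,0,0]}
    - {"delta_pos":[3,-0.38,0],"dr":[0,0,0]}
    - {"delta_pos":[3,-0.38,0],"dr":[0,0,0]}
    - {"delta_pos":[0,0,0],"dr":[0,0,0]}

```text
time_s: 10.3
position: [0.428, 0.0412, 0.0532]
tool_rot: [[0.127, 0.992, 0.001], [0.992, -0.127, -0.0], [-0.0, 0.001, -1.0]]
ft_force: [0.7, 0.2, -1.1]
grip_width: 0.015
```

Emit:
arm_command:
  steps:
    - {"delta_pos":[3,-0.38,0],"dr":[0,0,0]}
    - {"delta_pos":[3,-0.38,0],"dr":[0,0,0]}
    - {"delta_pos":[3,-0.38,0],"dr":[0,0,0]}
    - {"delta_pos":[3,-0.38,0],"dr":[0,0,0]}
    - {"delta_pos":[3,-0.38,0],"dr":[0,0,0]}
    - {"delta_pos":[3,-0.38,0],"dr":[0,0,0]}
    - {"delta_pos":[0,0,0],"dr":[0,0,0]}

```text
time_s: 11.0
position: [0.446, 0.039, 0.0532]
tool_rot: [[0.127, 0.992, 0.001], [0.992, -0.127, -0.0], [0.0, 0.001, -1.0]]
ft_force: [-0.4, 0.0, -0.3]
grip_width: 0.0153
```

Emit:
arm_command:
  steps:
    - {"delta_pos":[3,-0.38,0],"dr":[0,0,0]}
    - {"delta_pos":[3,-0.38,0],"dr":[0,0,0]}
    - {"delta_pos":[3,-0.38,0],"dr":[0,0,0]}
    - {"delta_pos":[3,-0.38,0],"dr":[0,0,0]}
    - {"delta_pos":[3,-0.38,0],"dr":[0,0,0]}
    - {"delta_pos":[3,-0.38,0],"dr":[0,0,0]}
    - {"delta_pos":[3,-0.38,0],"dr":[0,0,0]}
    - {"delta_pos":[3,-0.38,0],"dr":[0,0,0]}
    - {"delta_pos":[3,-0.38,0],"dr":[0,0,0]}
    - {"delta_pos":[2,-0.25,0],"dr":[0,0,0]}
    - {"delta_pos":[0,0,0],"dr":[0,0,0]}

```text
time_s: 12.1
position: [0.4747, 0.0354, 0.0533]
tool_rot: [[0.127, 0.992, 0.0], [0.992, -0.127, -0.0], [0.0, 0.0, -1.0]]
ft_force: [-4.1, 0.3, 5.4]
grip_width: 0.0154
```

Emit:
arm_command:
  steps:
    - {"delta_pos":[1,-0.13,0],"dr":[0,0,0]}
    - {"delta_pos":[1,-0.13,0],"dr":[0,0,0]}
    - {"delta_pos":[1,-0.13,0],"dr":[0,0,0]}
    - {"delta_pos":[1,-0.13,0],"dr":[0,0,0]}
    - {"delta_pos":[0,0,0],"dr":[0,0,0]}

```text
time_s: 12.6
position: [0.4783, 0.0349, 0.0533]
tool_rot: [[0.127, 0.992, -0.0], [0.992, -0.127, 0.0], [0.0, -0.0, -1.0]]
ft_force: [-4.9, 1.1, 5.3]
grip_width: 0.0152
```

Emit:
arm_command:
  steps:
    - {"delta_pos":[0,0,0.3],"dr":[0,0,0]}
    - {"delta_pos":[0.6,-0.08,0],"dr":[0,0,0]}
    - {"delta_pos":[0.6,-0.08,0],"dr":[0,0,0]}
    - {"delta_pos":[0.6,-0.08,0],"dr":[0,0,0]}
    - {"delta_pos":[0.6,-0.08,0],"dr":[0,0,0]}
    - {"delta_pos":[0,0,0],"dr":[0,0,0]}

```text
time_s: 13.2
position: [0.4808, 0.0346, 0.0534]
tool_rot: [[0.127, 0.992, 0.0], [0.992, -0.127, 0.0], [0.0, 0.0, -1.0]]
ft_force: [-2.9, 1.0, 2.9]
grip_width: 0.0153
```

Emit:
arm_command:
  steps:
    - {"delta_pos":[0.6,-0.08,0],"dr":[0,0,0]}
    - {"delta_pos":[0.6,-0.08,0],"dr":[0,0,0]}
    - {"delta_pos":[0,0,0],"dr":[0,0,0]}

```text
time_s: 13.5
position: [0.482, 0.0344, 0.0534]
tool_rot: [[0.127, 0.992, 0.0], [0.992, -0.127, 0.0], [0.0, 0.0, -1.0]]
ft_force: [-3.5, 2.4, 2.8]
grip_width: 0.0156
```

Emit:
arm_command:
  steps:
    - {"delta_pos":[0.5,0,0.1],"dr":[0,0,0]}
    - {"delta_pos":[0.5,0,0],"dr":[0,0,0]}
    - {"delta_pos":[0,0,0],"dr":[0,0,0]}

```text
time_s: 13.8
position: [0.4831, 0.0343, 0.0534]
tool_rot: [[0.127, 0.992, 0.0], [0.992, -0.127, -0.0], [-0.0, 0.0, -1.0]]
ft_force: [-1.0, 1.3, -0.8]
grip_width: 0.0153
```

Emit:
arm_command:
  steps:
    - {"delta_pos":[0.5,-0.05,0],"dr":[0,0,0]}
    - {"delta_pos":[0.5,-0.05,0],"dr":[0,0,0]}
    - {"delta_pos":[0,0,0],"dr":[0,0,0]}

```text
time_s: 14.1
position: [0.4841, 0.0342, 0.0535]
tool_rot: [[0.127, 0.992, 0.0], [0.992, -0.127, -0.0], [-0.0, 0.0, -1.0]]
ft_force: [-1.0, 0.5, -1.3]
grip_width: 0.0153
```

Emit:
arm_command:
  steps:
    - {"delta_pos":[0.5,-0.06,0],"dr":[0,0,0]}
    - {"delta_pos":[0.4,-0.05,0],"dr":[0,0,0]}
    - {"delta_pos":[0,0,0],"dr":[0,0,0]}

```text
time_s: 14.4
position: [0.4841, 0.0342, 0.0534]
tool_rot: [[0.127, 0.992, -0.001], [0.992, -0.127, 0.0], [-0.0, -0.001, -1.0]]
ft_force: [-5.5, -0.6, 0.4]
grip_width: 0.0149
```

Emit:
arm_command:
  steps:
    - {"delta_pos":[0.4,-0.05,0],"dr":[0,0,0]}
    - {"delta_pos":[0,0,0],"dr":[0,0,0]}

```text
time_s: 14.6
position: [0.4841, 0.0343, 0.0534]
tool_rot: [[0.127, 0.992, -0.002], [0.992, -0.127, 0.0], [-0.0, -0.002, -1.0]]
ft_force: [-6.1, -0.3, 1.9]
grip_width: 0.0153
```

Emit:
arm_command:
  steps:
    - {"delta_pos":[0.4,-0.05,0],"dr":[0,0,0]}
    - {"delta_pos":[0,0,0],"dr":[0,0,0]}

```text
time_s: 14.8
position: [0.4842, 0.0343, 0.0534]
tool_rot: [[0.127, 0.992, -0.003], [0.992, -0.127, 0.0], [-0.0, -0.003, -1.0]]
ft_force: [-8.7, -0.1, 3.9]
grip_width: 0.0155
```

The tool has stopped at the stop (predicted 0.4848, measured 0.4842; push about 8.7 N). Relaxing the push, releasing and rising.

Emit:
arm_command:
  steps:
    - {"delta_pos":[-0.5,0.06,0],"dr":[0,0,0]}
    - {"delta_pos":[-0.4,0.05,0],"dr":[0,0,0]}
    - {"delta_pos":[0,0,0],"dr":[0,0,0]}

```text
time_s: 15.1
position: [0.4841, 0.0343, 0.0534]
tool_rot: [[0.127, 0.992, -0.001], [0.992, -0.127, 0.0], [0.0, -0.001, -1.0]]
ft_force: [-5.3, -0.2, 0.4]
grip_width: 0.0157
```

Emit:
arm_command:
  steps:
    - {"delta_pos":[0,0,0],"dr":[0,0,0]}
    - {"delta_pos":[0,0,0],"dr":[0,0,0]}
    - {"delta_pos":[0,0,0],"dr":[0,0,0]}
    - {"delta_pos":[0,0,0],"dr":[0,0,0]}
    - {"delta_pos":[0,0,0],"dr":[0,0,0]}
    - {"delta_pos":[0,0,10],"dr":[0,0,0]}
    - {"delta_pos":[0,0,20],"dr":[0,0,0]}
    - {"delta_pos":[0,0,30],"dr":[0,0,0]}
    - {"delta_pos":[0,0,30],"dr":[0,0,0]}
    - {"delta_pos":[0,0,25],"dr":[0,0,0]}
    - {"delta_pos":[0,0,10],"dr":[0,0,0]}
    - {"delta_pos":[0,0,0],"dr":[0,0,0]}
  grip: 0.75

```text
time_s: 16.3
position: [0.485, 0.0342, 0.1797]
tool_rot: [[0.127, 0.992, 0.003], [0.992, -0.127, -0.0], [-0.0, 0.003, -1.0]]
ft_force: [-0.3, 0.5, -0.6]
grip_width: 0.0639
```

```bash
python3 - <<'E'
from h import *
s=env.observe(); print(np.round(s["position"],4),np.round(s["q"],1),s["time_s"])
c=env.get_calibration("wrist"); np.save("c5.npy",c,allow_pickle=True); im=env.get_image("wrist"); cv2.imwrite("pics/w5.png",im)
t=env.get_image("top"); cv2.imwrite("pics/t5.png",t)
a=cv2.resize(im,None,fx=.625,fy=.625,interpolation=cv2.INTER_AREA); b=cv2.resize(t[210:310,280:360],None,fx=3,fy=3,interpolation=cv2.INTER_CUBIC)
cv2.imwrite("pics/v5.png",np.hstack([a,b]))
E
```

```text
[0.485  0.0342 0.1797] [-10.   19.4  91.    0.   69.5 -92.6] 16.3
```

View pics/v5.png

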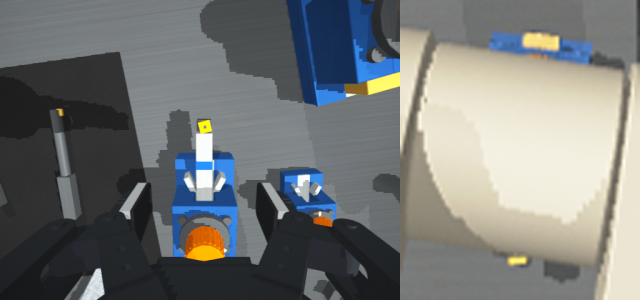

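The wrist view shows the tool in the slot with the insert end protruding at (205,126). Cross-checking the knob axis from silhouette midlines in the wrist and scene views.

```bash
python3 - <<'E'
from h import *
def mids(n,img,cal,x0,x1,y0,y1):
    h=cv2.cvtColor(img,cv2.COLOR_BGR2HSV); out=[]
    m=(h[...,0]>3)&(h[...,0]<22)&(h[...,1]>130)&(h[...,2]>90)
    for r in range(y0,y1):
        k=np.where(m[r,x0:x1])[0]+x0
        if len(k)>10: out.append((r,(k.min()+k.max())/2,k.max()-k.min()+1))
    return np.array(out)
c=np.load("c5.npy",allow_pickle=True).item(); w=cv2.imread("pics/w5.png"); s=cv2.imread("pics/scene0.png")
a=mids("wrist",w,c,285,370,350,420); b=mids("scene",s,None,315,342,215,245)
print(a[::5].tolist()); print(b.tolist())
pw=np.array(proj("wrist",(.5667,.0245,.113),c)); ps=proj("scene",(.5667,.0245,.113))
print("pred wrist",pw,"scene",ps, [proj("scene",(.5667,.0245,z)).round(1).tolist() for z in(.1,.128)])
print("wrist pred z.128,.098",proj("wrist",(.5667,.0245,.128),c),proj("wrist",(.5667,.0245,.098),c))
# tool shank tip edge check: predicted pixel of shank front top edge when home
u=np.array([.992,-.127]);k=np.array([.5667,.0245])
for d in(-96,-65,-55): print(d,proj("wrist",(*(k+u*d/1e3),.048),c).round(1))
h=cv2.cvtColor(w,cv2.COLOR_BGR2HSV); bl=(h[...,0]>95)&(h[...,0]<125)&(h[...,1]>120)&(h[...,2]>120); print("blue col",[ (r) for r in range(180,300) if bl[r,326]])
E
```

```text
[[362.0, 327.5, 14.0], [367.0, 327.0, 35.0], [372.0, 327.0, 45.0], [377.0, 327.0, 53.0], [382.0, 327.0, 59.0], [387.0, 327.0, 59.0], [392.0, 327.0, 61.0], [397.0, 327.0, 61.0], [402.0, 326.5, 62.0], [407.0, 327.0, 63.0], [412.0, 326.5, 60.0]]
[[220.0, 327.0, 13.0], [221.0, 327.5, 14.0], [222.0, 327.5, 16.0], [224.0, 327.5, 16.0], [225.0, 327.5, 16.0], [226.0, 327.5, 16.0], [227.0, 327.5, 16.0], [228.0, 327.5, 16.0], [229.0, 327.5, 16.0], [230.0, 327.5, 16.0], [231.0, 327.5, 16.0], [232.0, 327.5, 16.0], [233.0, 327.5, 14.0], [234.0, 327.5, 14.0], [235.0, 327.5, 12.0]]
pred wrist [329.92427284 404.7952533 ] scene [327.39765562 227.54912367] [[327.5, 231.7], [327.3, 222.6]]
wrist pred z.128,.098 [330.19644747 423.63895595] [329.68551051 388.26481378]
-96 [329.3 216.5]
-65 [329.2 260.8]
-55 [329.2 274.5]
blue col [259, 260, 261, 262, 263, 264, 265, 266, 267, 268, 269, 270, 271]
```

Knob axis taken as about (0.566, 0.0238), a compromise: the top, scene and wrist views and the home grasp agree to about 1.4 mm. I'll rotate counter-clockwise first so that a single long clockwise stroke is available.

Emit:
arm_command:
  steps:
    - {"delta_pos":[6,-0.8,0],"dr":[0,0,7.8]}
    - {"delta_pos":[12,-1.6,0],"dr":[0,0,7.8]}
    - {"delta_pos":[12,-1.6,0],"dr":[0,0,7.8]}
    - {"delta_pos":[12,-1.6,0],"dr":[0,0,7.8]}
    - {"delta_pos":[12,-1.6,0],"dr":[0,0,7.8]}
    - {"delta_pos":[12,-1.6,0],"dr":[0,0,7.8]}
    - {"delta_pos":[10,-1.2,0],"dr":[0,0,7.8]}
    - {"delta_pos":[5,-0.4,0],"dr":[0,0,7.8]}
    - {"delta_pos":[0,0,-15],"dr":[0,0,0]}
    - {"delta_pos":[0,0,-15],"dr":[0,0,0]}
    - {"delta_pos":[0,0,-15],"dr":[0,0,0]}
    - {"delta_pos":[0,0,-10],"dr":[0,0,0]}
    - {"delta_pos":[0,0,-5],"dr":[0,0,0]}
    - {"delta_pos":[0,0,0],"dr":[0,0,0]}

```text
time_s: 17.8
position: [0.5653, 0.0238, 0.1176]
tool_rot: [[-0.82, 0.572, -0.002], [0.572, 0.82, 0.0], [0.002, -0.001, -1.0]]
ft_force: [0.0, -0.5, -0.7]
grip_width: 0.0642
```

```bash
python3 - <<'E'
from h import *
s=env.observe(); print(np.round(s["position"],4),np.round(s["q"],1),s["time_s"],s["ft_force"],s["wrist_torque"])
E
```

```text
[0.5653 0.0238 0.1176] [  -9.6   30.7   83.     0.    66.3 -154.6] 17.8 [ 0.01672875 -0.52096864 -0.73769227] [-0.0197898   0.03206311  0.06936373]
```

Emit:
arm_command:
  steps:
    - {"delta_pos":[0.5,0,1.5],"dr":[0,0,0]}
    - {"delta_pos":[0,0,0],"dr":[0,0,0]}
    - {"delta_pos":[0,0,0],"dr":[0,0,0]}
    - {"delta_pos":[0,0,0],"dr":[0,0,0]}
    - {"delta_pos":[0,0,0],"dr":[0,0,0]}
    - {"delta_pos":[0,0,0],"dr":[0,0,0]}
  grip: 0
  squeeze: 35

```text
time_s: 18.4
position: [0.5653, 0.0246, 0.1211]
tool_rot: [[-0.82, 0.572, -0.001], [0.572, 0.82, 0.001], [0.001, 0.0, -1.0]]
ft_force: [-6.6, 4.4, 7.9]
grip_width: 0.0331
```

```bash
python3 - <<'E'
from h import *
s=env.observe(); print(np.round(s["position"],4),np.round(s["q"],1),s["time_s"],s["ft_force"],s["wrist_torque"],s["grip_width"])
E
```

```text
[0.5653 0.0246 0.1211] [-9.500e+00  3.050e+01  8.280e+01  1.000e-01  6.670e+01 -1.546e+02] 18.4 [-6.64522269  4.38776872  7.8632973 ] [ 0.54868322  0.9430949  -0.00360545] 0.033073510011118
```

Emit:
arm_command:
  steps:
    - {"delta_pos":[-0.6,0.5,1],"dr":[0,0,0]}
    - {"delta_pos":[-0.3,0.2,0.8],"dr":[0,0,0]}
    - {"delta_pos":[0,0,0],"dr":[0,0,0]}

```text
time_s: 18.7
position: [0.5651, 0.0246, 0.1214]
tool_rot: [[-0.82, 0.572, -0.001], [0.572, 0.82, 0.0], [0.001, -0.0, -1.0]]
ft_force: [0.6, 1.4, -7.2]
grip_width: 0.0325
```

```bash
cat > st.py <<'E'
from h import *
s=env.observe(); print(np.round(s["position"],4),"q6",np.round(s["q"][5],1),s["time_s"],np.round(s["ft_force"],1),"tau",np.round(s["wrist_torque"],3),s["grip_width"], np.degrees(np.arctan2(s["tool_rot"][1][0],s["tool_rot"][0][0])))
E
python3 st.py
```

```text
[0.5651 0.0246 0.1214] q6 -154.6 18.7 [ 0.6  1.4 -7.2] tau [ 0.22  -0.202 -0.036] 0.032537276518993484 145.07851887820482
```

Emit:
arm_command:
  steps:
    - {"delta_pos":[0,0,-0.9],"dr":[0,0,-4]}
    - {"delta_pos":[0,0,0],"dr":[0,0,-8]}
    - {"delta_pos":[0,0,0],"dr":[0,0,-8]}
    - {"delta_pos":[0,0,0],"dr":[0,0,-8]}
    - {"delta_pos":[0,0,0],"dr":[0,0,-8]}
    - {"delta_pos":[0,0,0],"dr":[0,0,-8]}
    - {"delta_pos":[0,0,0],"dr":[0,0,-8]}
    - {"delta_pos":[0,0,0],"dr":[0,0,-8]}

```text
time_s: 19.5
position: [0.5652, 0.0243, 0.1213]
tool_rot: [[0.091, 0.996, -0.0], [0.996, -0.091, -0.001], [-0.001, -0.0, -1.0]]
ft_force: [-1.8, 0.3, -0.6]
grip_width: 0.033
```

```bash
python3 st.py
```

```text
[0.5652 0.0243 0.1213] q6 -94.3 19.5 [-1.8  0.3 -0.6] tau [-0.124  0.262  0.131] 0.032960287736771905 84.76839635804939
```

Emit:
arm_command:
  steps:
    - {"delta_pos":[0,0,0],"dr":[0,0,-6]}
    - {"delta_pos":[0,0,0],"dr":[0,0,-6]}

```text
time_s: 19.7
position: [0.5651, 0.0242, 0.1213]
tool_rot: [[0.295, 0.956, -0.0], [0.956, -0.295, -0.001], [-0.001, -0.0, -1.0]]
ft_force: [-1.9, -0.5, -0.4]
grip_width: 0.0328
```

```bash
python3 st.py
```

```text
[0.5651 0.0242 0.1213] q6 -82.3 19.7 [-1.9 -0.5 -0.4] tau [-0.213  0.398  0.134] 0.03279751359254925 72.84906063411725
```

Emit:
arm_command:
  steps:
    - {"delta_pos":[0,0,0],"dr":[0,0,-6]}
    - {"delta_pos":[0,0,0],"dr":[0,0,-6]}

```text
time_s: 19.9
position: [0.5651, 0.0241, 0.1213]
tool_rot: [[0.487, 0.873, -0.001], [0.873, -0.487, -0.001], [-0.001, -0.0, -1.0]]
ft_force: [-2.5, -0.9, 0.4]
grip_width: 0.033
```

```bash
python3 st.py
```

```text
[0.5651 0.0241 0.1213] q6 -70.4 19.9 [-2.5 -0.9  0.4] tau [-0.266  0.412  0.085] 0.03297115989027529 60.85048944073293
```

Emit:
arm_command:
  steps:
    - {"delta_pos":[0,0,0],"dr":[0,0,-6]}
    - {"delta_pos":[0,0,0],"dr":[0,0,-6]}

```text
time_s: 20.1
position: [0.565, 0.0241, 0.1212]
tool_rot: [[0.658, 0.753, -0.001], [0.753, -0.658, -0.001], [-0.001, -0.0, -1.0]]
ft_force: [-2.1, -0.7, -0.2]
grip_width: 0.0331
```

```bash
python3 st.py
```

```text
[0.565  0.0241 0.1212] q6 -58.4 20.1 [-2.1 -0.7 -0.2] tau [-0.278  0.571  0.208] 0.03311035875124529 48.84808556248621
```

```bash
cat > tq.py <<'E'
from h import *
v=[];f=[]
for i in range(4):
    s=env.observe(); v.append(s["wrist_torque"][2]); f.append(s["ft_force"])
    env.get_image("top") if i<3 else 0
print("tau",np.round(v,3),"mean %.3f"%np.mean(v),"f",np.round(np.mean(f,0),1),"q6 %.1f"%s["q"][5],"yaw %.1f"%np.degrees(np.arctan2(s["tool_rot"][1][0],s["tool_rot"][0][0])),"t",s["time_s"])
E
python3 tq.py
```

```text
tau [0.208 0.168 0.09  0.083] mean 0.137 f [-3.1 -1.3  1. ] q6 -58.7 yaw 49.2 t 20.25
```

Emit:
arm_command:
  steps:
    - {"delta_pos":[0,0,0],"dr":[0,0,-5]}
    - {"delta_pos":[0,0,0],"dr":[0,0,-5]}

```text
time_s: 20.45
position: [0.5649, 0.0241, 0.1212]
tool_rot: [[0.776, 0.63, -0.001], [0.63, -0.776, -0.001], [-0.001, 0.0, -1.0]]
ft_force: [-4.5, -1.9, 2.6]
grip_width: 0.0331
```

```bash
python3 tq.py
```

```text
tau [0.136 0.173 0.157 0.182] mean 0.162 f [-4.8 -2.3  2.6] q6 -48.8 yaw 39.3 t 20.6
```

Emit:
arm_command:
  steps:
    - {"delta_pos":[0,0,0],"dr":[0,0,-5]}
    - {"delta_pos":[0,0,0],"dr":[0,0,-5]}

```text
time_s: 20.8
position: [0.5649, 0.0241, 0.1212]
tool_rot: [[0.873, 0.487, -0.001], [0.487, -0.873, -0.001], [-0.001, 0.0, -1.0]]
ft_force: [-4.8, -3.2, 3.7]
grip_width: 0.0331
```

```bash
python3 tq.py
```

```text
tau [0.263 0.174 0.141 0.183] mean 0.190 f [-5.1 -2.9  3.5] q6 -38.8 yaw 29.3 t 20.95
```

Emit:
arm_command:
  steps:
    - {"delta_pos":[-0.6,-0.35,0.4],"dr":[0,0,-3]}
    - {"delta_pos":[0,0,0],"dr":[0,0,-5]}

```text
time_s: 21.15
position: [0.5647, 0.0241, 0.1213]
tool_rot: [[0.932, 0.362, 0.0], [0.362, -0.932, -0.0], [0.0, 0.0, -1.0]]
ft_force: [-2.4, -0.5, 0.6]
grip_width: 0.0326
```

```bash
python3 tq.py
```

```text
tau [0.23  0.235 0.249 0.208] mean 0.230 f [-2.1 -1.  -0.5] q6 -30.9 yaw 21.4 t 21.3
```

Emit:
arm_command:
  steps:
    - {"delta_pos":[0,0,0],"dr":[0,0,-4]}
    - {"delta_pos":[0,0,0],"dr":[0,0,-4]}

```text
time_s: 21.5
position: [0.5647, 0.0241, 0.1213]
tool_rot: [[0.974, 0.228, -0.0], [0.228, -0.974, -0.0], [-0.0, 0.0, -1.0]]
ft_force: [-2.4, -1.6, -0.5]
grip_width: 0.0326
```

```bash
python3 tq.py
```

```text
tau [ 0.195 -0.006 -0.045  0.014] mean 0.039 f [-2.  -1.2 -1. ] q6 -22.9 yaw 13.3 t 21.65
```

The torque climbed 0.14 → 0.16 → 0.19 → 0.23 N m, then dropped to about 0. That is the first click, so I stop turning. Releasing and rising.

Emit:
arm_command:
  steps:
    - {"delta_pos":[0,0,0],"dr":[0,0,0]}
    - {"delta_pos":[0,0,0],"dr":[0,0,0]}
    - {"delta_pos":[0,0,0],"dr":[0,0,0]}
    - {"delta_pos":[0,0,0],"dr":[0,0,0]}
    - {"delta_pos":[0,0,0],"dr":[0,0,0]}
    - {"delta_pos":[0,0,10],"dr":[0,0,0]}
    - {"delta_pos":[0,0,20],"dr":[0,0,0]}
    - {"delta_pos":[0,0,30],"dr":[0,0,0]}
    - {"delta_pos":[0,0,30],"dr":[0,0,0]}
    - {"delta_pos":[0,0,20],"dr":[0,0,0]}
    - {"delta_pos":[0,-15,10],"dr":[0,0,0]}
    - {"delta_pos":[-5,-30,0],"dr":[0,0,0]}
    - {"delta_pos":[-5,-40,0],"dr":[0,0,0]}
    - {"delta_pos":[-5,-40,0],"dr":[0,0,0]}
    - {"delta_pos":[-5,-40,0],"dr":[0,0,0]}
    - {"delta_pos":[-5,-40,0],"dr":[0,0,0]}
    - {"delta_pos":[-5,-30,0],"dr":[0,0,0]}
    - {"delta_pos":[0,-15,0],"dr":[0,0,0]}
    - {"delta_pos":[0,0,0],"dr":[0,0,0]}
  grip: 0.75

```text
time_s: 23.55
position: [0.5342, -0.2277, 0.2408]
tool_rot: [[0.975, 0.224, -0.001], [0.224, -0.975, 0.0], [-0.001, -0.0, -1.0]]
ft_force: [-0.5, -0.1, 0.4]
grip_width: 0.0643
```

```bash
python3 - <<'E'
from h import *
t=env.get_image("top"); cv2.imwrite("pics/t6.png",t); sc=env.get_image("scene"); cv2.imwrite("pics/s6.png",sc)
a=cv2.resize(t[210:310,280:360],None,fx=5,fy=5,interpolation=cv2.INTER_CUBIC); b=cv2.resize(sc[190:290,280:350],None,fx=5,fy=5,interpolation=cv2.INTER_CUBIC)
cv2.imwrite("pics/v6.png",np.hstack([a,b]))
u=np.array([.992,-.127]);k=np.array([.5660,.0243])
for d in(-65,-55,-96): print(d,proj("top",(*(k+u*d/1e3),.048)).round(1))
h=cv2.cvtColor(t,cv2.COLOR_BGR2HSV); g=t.min(2)
print([(r,t[r,313:322].mean(0).round().tolist()) for r in range(262,300,1)])
t0=cv2.imread("pics/top0.png"); d=cv2.absdiff(t,t0).max(2)>60
n,l,s,c=cv2.connectedComponentsWithStats(d.astype(np.uint8)); print([(s[i].tolist()) for i in range(1,n) if s[i,4]>15])
print(env.observe()["time_s"])
E
```

```text
-65 [321.1 274.7]
-55 [321.6 269.8]
-96 [319.4 290.1]
[(262, [184.0, 183.0, 177.0]), (263, [176.0, 173.0, 166.0]), (264, [172.0, 167.0, 159.0]), (265, [166.0, 159.0, 150.0]), (266, [169.0, 155.0, 142.0]), (267, [194.0, 172.0, 155.0]), (268, [201.0, 179.0, 161.0]), (269, [197.0, 177.0, 160.0]), (270, [197.0, 156.0, 131.0]), (271, [199.0, 127.0, 82.0]), (272, [201.0, 128.0, 83.0]), (273, [195.0, 122.0, 77.0]), (274, [173.0, 103.0, 63.0]), (275, [153.0, 137.0, 127.0]), (276, [167.0, 172.0, 170.0]), (277, [177.0, 180.0, 178.0]), (278, [174.0, 177.0, 175.0]), (279, [172.0, 176.0, 173.0]), (280, [178.0, 182.0, 179.0]), (281, [181.0, 185.0, 182.0]), (282, [182.0, 185.0, 182.0]), (283, [186.0, 189.0, 186.0]), (284, [188.0, 191.0, 188.0]), (285, [187.0, 191.0, 188.0]), (286, [191.0, 194.0, 191.0]), (287, [192.0, 195.0, 192.0]), (288, [190.0, 193.0, 190.0]), (289, [195.0, 197.0, 194.0]), (290, [171.0, 172.0, 169.0]), (291, [120.0, 172.0, 183.0]), (292, [114.0, 200.0, 209.0]), (293, [113.0, 195.0, 205.0]), (294, [112.0, 178.0, 189.0]), (295, [114.0, 191.0, 201.0]), (296, [115.0, 196.0, 203.0]), (297, [102.0, 167.0, 184.0]), (298, [100.0, 109.0, 110.0]), (299, [109.0, 108.0, 106.0])]
[[401, 148, 219, 294, 26755], [473, 189, 9, 7, 35], [318, 231, 15, 7, 37], [318, 259, 9, 10, 35], [316, 263, 17, 35, 272], [193, 336, 140, 144, 8856], [300, 401, 23, 57, 181], [394, 401, 25, 16, 145], [291, 403, 11, 10, 56], [461, 405, 164, 75, 6577], [336, 407, 110, 73, 2326], [502, 426, 62, 13, 253], [446, 442, 10, 31, 147], [352, 471, 22, 9, 107], [456, 476, 8, 4, 16]]
23.65
```

View pics/v6.png

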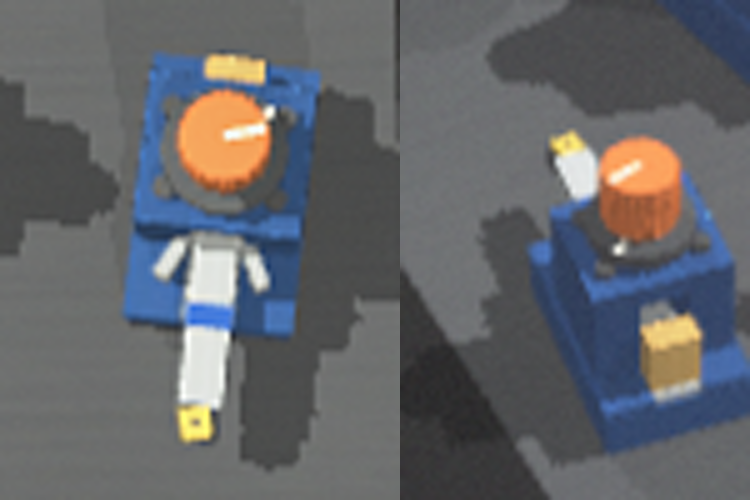

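The top view shows the blue band at rows 270–274.5 (predicted home 269.8–274.7) and the shank end at row 290 (predicted 290.1). The knob and collar lines are about 27° (0.47 rad) apart, which is past the first click (0.26) and short of the second (0.79). The arm is clear, so I'm handing in.

```bash
python3 -c "
from rig import env
print(env.close_job())"
```

```text
the job is handed in; nothing more can be done
None
```

The blue-banded turning tool is home and clamped in the medium block, and I handed the job in at about 24 s of the 72 s limit.

- **Insertion:** I lowered the tool to light contact and slid it in butt first. Downward force on the floor peaked at about 9 N and the push on the stop at about 9 N, both under the 15 N limit.
- **Clamping:** I turned the knob about 130° clockwise in one stroke. The torque rose from 0.14 to 0.23 N m and then dropped to about zero, which was the first click, so I stopped and released.
- **Final position check:** In the top view, the tool's band and shank end were within about half a pixel of where they should be when home. The knob and collar lines stood about 0.47 rad apart, which means one click passed.
- **Disagreements:**
  - The camera views differed by about 1–2 mm on the block and knob position, which I settled by contact and by re-centring on the knob.
  - Individual torque readings were noisy, so I averaged them.
- **Not checked:** The arm partly covered the mat in the final top view, so I did not confirm the tools lying there by picture. The arm kept well clear of the other things on the bench throughout.

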